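# Unlock the turnbuckle of a welding fixture and clamp the H-section stub

## Task

Unlock the fixture's turnbuckle: pull its sprung locking plunger out, twist it a quarter turn so that it stays out in its rest notch, and let go of it. Then turn the turnbuckle's middle body so that both ends draw in, until the two jaws hold the short H-section stub firmly between them, and let go. Leave the plunger parked, keep the stub standing where the jaws centre it, and do not disturb the loose hammer, spray can and magnet.

Things in the scene. Friction and masses are not known exactly. Their poses are not given: they have to be found in the camera images.
- fixture: Fixed welding fixture: steel base plate 270 x 460 x 12 mm with turnbuckle, two jaws and locking plunger. Origin on the bench below the turnbuckle's middle; z up, y along the turnbuckle, x away from the robot (at yaw 0) to the jaws. Plate spans x -75..195, y -230..230 mm. A post 30 x 24 mm at (52, 110) mm, 188 mm high, carries the plunger's bracket.
- spoke_hub (a point): Fixed point on the turnbuckle's axis at the spoked hub of its  110 mm above the bench, fixture frame (0, -30, 110) mm, axes as the fixture's. Body: 250 mm long, 32 mm thick; hub 42 mm across, 34 mm long. Six round spokes, 12 mm thick, 60 degrees apart, reach out to 85 mm from the axis in the plane through this point square to y.
- sleeve (a joint): Turn (rad) of the turnbuckle's middle body about its axis, range -0.6..3.4, starts near 0. Positive tightens: spokes on top move to the fixture's -x (to the robot). Each rad draws both ends and jaws in 3.5 mm; 1.71 rad closes them on the stub, 0.1 rad more, felt as rising resistance, holds it firmly (let go, it eases back to 1.75). Friction 0.25 N m (4 N on a spoke): it stays.
- spoke_end (a point): Outer end of spoke 0, 85 mm from the turnbuckle's axis; turns with the body. Spoke k (0 to 5) points along (-sin A, 0, cos A) in the fixture frame, with A = joint sleeve - 0.42 + 1.0472 k rad: A = 0 is straight up, positive leans to -x.
- plunger (a joint): Pull (m) of the sprung locking plunger: 0 home, 0.018 at most; spring 6 N home, 12 N at full pull. Home, its pin stands between the lugs of a toothed flange on the turnbuckle's body, which then has about 0.4 rad of play. Its cross pin sits in the deep slot of a castellated collar: twist only when pulled 13 mm or more; in the rest notch it reads about 0.010.
- knob (a joint): Twist (rad) of the plunger's knob about the plunger's axis, positive counter-clockwise seen from outside. 0 home; shallow rest notches at +1.57 and -1.57 (either will do), stops at +-1.62. It turns only while pulled 13 mm or more.
- knob_grip (a point): Middle of the plunger's black bar knob: 36 mm long (point y, along the fixture's y at twist 0), 14 thick (x), 22 high (z, outward along the plunger). The plunger's axis runs from the turnbuckle's axis at fixture y = 110 mm outward along (-0.423, 0, 0.906): 25 degrees off vertical. Home, this point is 93 mm from the turnbuckle's axis; the 27 mm square collar is 14 mm below the bar.
- jaw_left: Sliding jaw on the fixture's +y side, moved by the turnbuckle; 82 mm from the other jaw at sleeve 0. Origin at the foot of its flat upright face (70 mm wide along x, 62 mm high, looking to -y), 3 mm below its lower edge, level with the plate's top. A grey arm leads out and back to a post at the turnbuckle's end.
- jaw_right: The same on the -y side, its face looks to +y.
- stub: Loose short H-section of dark steel, 70 x 70 mm and 70 mm high, about 0.66 kg: a 6 mm plate below, one above and a web between. It stands on the base plate between the jaws, about 125 mm from the turnbuckle's axis. Origin at the centre of its underside, z up.
- hammer: Bystander: hammer with a yellow handle, 260 mm long, lying on the bench. Origin at the centre of its underside, its length along x.
- can: Bystander: plain metal spray can, 56 mm in diameter, 150 mm high. Origin at the centre of its underside.
- magnet: Bystander: L-shaped red welding magnet, legs 90 and 110 mm, 22 mm thick, lying flat. Origin in the underside of the 90 mm leg.
Not all that is in view belongs to the job. There is more than one size of the stub; the job needs the smallest.

How it is judged:
By the outcome, as a careful person would: the job done as asked, in the order asked, and still so for the second after the job is handed in, with the robot touching nothing.
It also fails if it takes over 67 s, if anything falls off the work surface, if the arm or the gripper's body presses on something with over 40 N, if the wrist force passes 120 N, or if a joint passes its speed limit or range.

## Robot

A 7-joint arm with a two-finger parallel gripper is mounted at the origin on the work surface. World frame = base frame: x ahead of the robot, y to its left, z up, the work surface at z = 0. Lengths are in mm, angles in rad, forces in N, time in s.
With the tool pointing down it reaches from about 350 to 900 mm from the base axis. Payload 8.1 kg.
Tool frame: the origin (TCP) lies at the very end of the fingers, on their centre line; the grasp point (between the pads) lies r.hold_point_z behind it (r.hold_point_z is the distance from the TCP to the grasp point, in mm); y points along the fingers, x is the direction in which the jaws open and shut, and the axes are right-handed (so a half turn about y gives the same grasp; the last joint's range is limited). The gripper opens to 92 mm and grips with 3 to 60 N. Pads are 19 mm wide; open, the fingers measure 130 mm over their backs; the gripper's body (75 mm by 190 mm) begins 47 mm behind the grasp point.
Start: joints at [-1.225, 0.434, 0.025, 1.573, -0.012, 1.134, -0.075], TCP at [271.206, 563.107, 226.742] pointing down, gripper open.
Joint ranges: [-2.62, 2.62], [-0.44, 2.09], [-1.27, 1.32], [0.08, 2.57], [-1.32, 4.46], [0.12, 2], [-2.74, 2.74]. Speed limits (rad/s): [2.22, 2.22, 3.01, 3.01, 3.14, 3.14, 3.14].

## Interface

Orientations are given as a rotation vector (axis times angle).
In Python, from plant import r gives the robot as it stands.
- The arm moves only by the tool drive_tool, never from a script. Its argument "steps" is text: rows parted by semicolons, each of 4 numbers parted by spaces: the shift along the tool's x, y, z in mm, then the turn about the tool's y in rad. In form: dx dy dz spin; .... A call has 1 to 12 rows; each row shifts and turns the pose as measured when the row begins, along the tool's axes as they then stand; what a row does not reach is not made up. A row lasts 1/12 s, in which the tool goes at most 41.7 mm and 7.16 degrees, less where a joint would pass 70% of its speed; a pose out of reach is approached as far as the arm can. A call is refused whole if a number of a shift passes 41.7 or a number of a turn 0.125, either way. A call with a gripper value outside its range is refused whole. "claw" is the opening, from 0 (shut) to 1 (fully open), set as the call begins (left out, the last holds). The fingers move at their own pace and stop on an object; "force" is the grip in N (left out, the last holds). Time passes only in rows, so rows that do not move let the fingers close. It gives the time, the measured TCP pose, the force and the opening at its end, in the units of the state.
- r.sense(): the state, without advancing time (a new reading comes with each control period).
- r.snapshot(name): name is "scene" or "top" or "wrist"; returns the picture (400x640x3 uint8, red, green, blue); there is no depth.
- r.get_calibration(name): a dict with "mtx" (3x3 intrinsics, pixels), "extrinsics" (4x4, takes a point from world to camera coordinates); the wrist camera has in their place "hand_eye" (4x4, takes a point from camera to tool coordinates, whose origin is the TCP and whose axes are the tool frame's). Camera axes: x right, y down, z forward; pixel columns grow to the right and rows downward; lengths in mm; the calibration is good to about 2 mm. A picture is of the moment at which its call begins: read the wrist's pose just before it. get_calibration takes no time and is no camera call.
- r.sign_off(): hands the job in, once; it reports no verdict.
Trained networks look in the newest picture that a camera, given by its name, has taken for a name from the list of things; names that differ only in an ending like _2 or _b are one class to them, and where a whole thing is asked for, a point or a joint stands for the part that bears it (a point fixed in the world has none). Each returns a list of dicts, best first, with "score" (0 to 1); they miss things now and then, are a little off and sometimes report something else, mostly with a low value. They report only what shows in the picture. A call takes as long as a camera call. They do not tell look-alikes from the thing itself.
- r.look_for(camera, thing): "extent" ([left, top, right, bottom] in pixels, round what is visible of it).
- r.silhouettes(camera, thing): "region" (400x640 bool, what is visible of it) and "extent" ([left, top, right, bottom] in pixels, round what is visible of it).
The state is a dict: "clock": time; "q": joint angles; "joint_vel": joint speeds; "joint_efforts": joint torques, N m; "eef_pos": TCP position; "ee_rot": TCP orientation; "contact_force": force on the tool from outside, world axes, zero at the start; "ft_torque": the same for the moment, N m; "width": finger opening in mm.
Only numpy, scipy, OpenCV 4.12 (cv2) and the standard library are available. Lean on these libraries where they do the work, as an engineer would, in place of code of your own. Each camera call takes 0.05 s, during which the arm holds its last target. There are 200 camera calls.

## Working session

There is one attempt and no reset: what is moved stays moved. The work goes in short steps, Python scripts to look and compute and a tool call to move; the robot and the scene stay as the last step left them, time stands still between calls to the robot, and variables do not carry over. Pictures are saved under pics/ and viewed, about 8 in all and at most 12, crops included, and the job is handed in when it is done.

Besides the shell and the picture viewer there is one more tool, called after "Call:" by a JSON object that holds its "name" and its "arguments". drive_tool: Moves the arm, as the interface text tells. Its arguments: {"type":"object","properties":{"steps":{"type":"string"},"claw":{"type":"number"},"force":{"type":"number"}},"required":["steps"]}

```bash
mkdir -p pics; ls; python3 - <<'E'
from plant import r
import cv2,numpy as np
s=r.sense();print({k:np.round(v,3) for k,v in s.items()},r.hold_point_z)
for n in("scene","top"):
    cv2.imwrite(f"pics/{n}0.png",r.snapshot(n)[:,:,::-1])
    c=r.get_calibration(n);print(n,np.round(c["mtx"],1).tolist(),np.round(c["extrinsics"],3).tolist())
    for t in("fixture","stub","knob_grip","jaw_left","jaw_right","spoke_end"):
        print(t,[(round(d["score"],2),np.round(d["extent"]).tolist()) for d in r.look_for(n,t)][:3])
print(np.round(r.get_calibration("wrist")["mtx"],1).tolist(),np.round(r.get_calibration("wrist")["hand_eye"],3).tolist())
E
```

```text
pics
{'clock': np.float64(0.0), 'q': array([-1.225,  0.435,  0.025,  1.574, -0.012,  1.134, -0.075]), 'joint_vel': array([ 0.   ,  0.001,  0.   ,  0.   ,  0.001, -0.   ,  0.001]), 'joint_efforts': array([ 0.0000e+00, -6.6784e+01,  9.8500e-01, -3.1447e+01, -6.1000e-02,
        4.3000e-02,  0.0000e+00]), 'eef_pos': array([271.023, 562.611, 225.949]), 'ee_rot': array([-1.39 , -0.872,  0.874]), 'contact_force': array([-0.649,  0.575,  0.086]), 'ft_torque': array([-0.022, -0.033, -0.001]), 'width': np.float64(91.71)} 18.8
scene [[499.7, 0.0, 322.1], [0.0, 499.7, 194.4], [0.0, 0.0, 1.0]] [[0.2, 0.98, -0.015, -123.242], [0.736, -0.161, -0.658, -315.501], [-0.647, 0.121, -0.753, 1931.472], [0.0, 0.0, 0.0, 1.0]]
fixture [(0.68, [250.0, 157.0, 420.0, 295.0]), (0.35, [326.0, 224.0, 361.0, 265.0])]
stub [(0.7, [327.0, 222.0, 359.0, 263.0]), (0.63, [194.0, 215.0, 237.0, 263.0])]
knob_grip []
jaw_left [(0.85, [349.0, 169.0, 400.0, 250.0])]
jaw_right [(0.86, [266.0, 203.0, 334.0, 271.0]), (0.5, [251.0, 152.0, 422.0, 293.0])]
spoke_end [(0.6, [287.0, 173.0, 362.0, 228.0])]
top [[493.4, 0.0, 320.8], [0.0, 493.4, 201.2], [0.0, 0.0, 1.0]] [[-0.021, -1.0, 0.002, 11.441], [-0.989, 0.02, -0.147, 564.728], [0.147, -0.005, -0.989, 1798.797], [0.0, 0.0, 0.0, 1.0]]
fixture [(0.96, [246.0, 146.0, 377.0, 238.0])]
stub [(0.8, [296.0, 164.0, 314.0, 184.0]), (0.76, [278.0, 251.0, 306.0, 280.0]), (0.64, [390.0, 180.0, 422.0, 213.0])]
knob_grip []
jaw_left [(0.82, [255.0, 167.0, 294.0, 222.0]), (0.44, [430.0, 176.0, 464.0, 202.0])]
jaw_right [(0.7, [316.0, 162.0, 367.0, 203.0])]
spoke_end [(0.68, [300.0, 185.0, 346.0, 228.0]), (0.37, [277.0, 212.0, 291.0, 224.0])]
[[324.2, 0.0, 321.0], [0.0, 324.2, 194.0], [0.0, 0.0, 1.0]] [[1.0, 0.0, -0.0, 0.086], [0.0, -0.289, 0.957, -157.285], [0.0, -0.957, -0.289, 76.587], [0.0, 0.0, 0.0, 1.0]]
```

View pics/scene0.png

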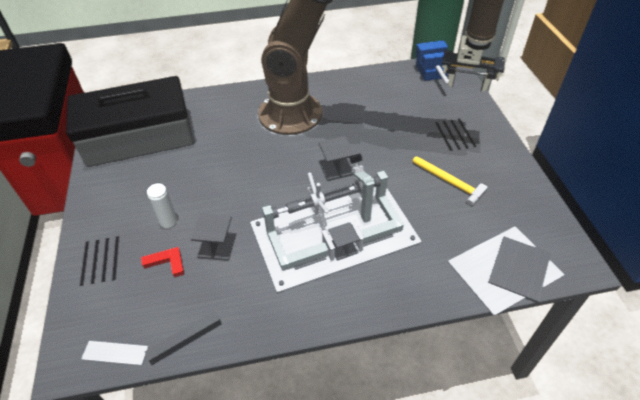

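View pics/top0.png

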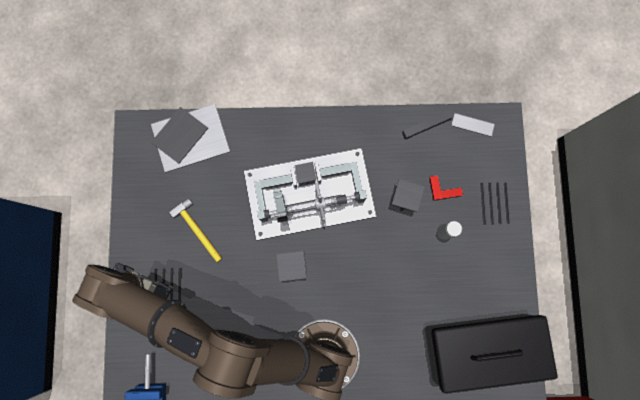

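The scene view shows the fixture at about (335,230), with the small stub between its jaws at (343,240). The larger look-alikes are at (340,165) and (213,240) and stay out of the job. In the top view the plate corners are near (246,171), (361,149), (376,216) and (257,239), and the plunger is on the left, near (280,205).

```bash
cat > h.py <<'E'
from plant import r
import numpy as np,cv2
from scipy.spatial.transform import Rotation as R
from scipy.optimize import least_squares
def cam(n):
    c=r.get_calibration(n);K=np.array(c["mtx"])
    if n=="wrist":
        s=r.sense();T=np.eye(4);T[:3,:3]=R.from_rotvec(s["ee_rot"]).as_matrix();T[:3,3]=s["eef_pos"]
        return K,np.linalg.inv(T@np.array(c["hand_eye"]))
    return K,np.array(c["extrinsics"])
def proj(KE,P):
    K,E=KE;p=(np.atleast_2d(P)@E[:3,:3].T+E[:3,3])@K.T;return p[:,:2]/p[:,2:]
def fix2w(p,P):
    x,y,a=p;P=np.atleast_2d(P).astype(float);c,s=np.cos(a),np.sin(a)
    return np.c_[x+c*P[:,0]-s*P[:,1],y+s*P[:,0]+c*P[:,1],P[:,2]]
COR=np.array([[-75,-230,12],[-75,230,12],[195,230,12],[195,-230,12.]])
def draw(img,KE,p,sl=0.):
    k=np.array([-.423,0,.906])
    def pl(P,col,cl=False):
        q=proj(KE,fix2w(p,P));
        cv2.polylines(img,[np.int32(np.round(q*8))],cl,col,1,cv2.LINE_AA,3)
    pl(COR,(0,0,255),True)
    kg=np.array([0,110,110])+93*k
    pl([kg-[0,18,0],kg+[0,18,0]],(255,0,255));pl([[0,110,110],kg],(255,0,255))
    pl([[0,-125,110],[0,125,110]],(0,255,0))
    for i in range(6):
        A=sl-.42+1.0472*i;pl([[0,-30,110],[-85*np.sin(A),-30,110+85*np.cos(A)]],(255,128,0) if i else (0,160,255))
    pl([[37,98,188],[67,98,188],[67,122,188],[37,122,188]],(255,255,0),True)
E
python3 - <<'E'
from h import *
img=r.snapshot("top").copy()
reg=r.silhouettes("top","fixture")[0]["region"].astype(np.uint8)
box=cv2.boxPoints(cv2.minAreaRect(cv2.findNonZero(reg)));print(box)
# world order: -75,-230 is lower right ; image right = -y, up = +x
def order(b):
    t=np.array([[376,216],[257,239],[246,171],[361,149]]);return np.array([b[np.argmin(np.linalg.norm(b-q,axis=1))] for q in t])
T=cam("top");S=cam("scene")
rs=r.snapshot("scene").copy();reg2=r.silhouettes("scene","fixture")[0]["region"].astype(np.uint8)
ob=order(box)
f=least_squares(lambda p:(proj(T,fix2w(p,COR))-ob).ravel(),[600,0,.2],x_scale=[100,100,.3])
print(f.x,np.round(f.fun,1))
np.save("p.npy",f.x)
a=img[:,:,::-1].copy();draw(a,T,f.x);b=rs[:,:,::-1].copy();draw(b,S,f.x)
A=cv2.resize(a[135:250,235:390],None,fx=5,fy=5,interpolation=2)
B=cv2.resize(b[145:300,240:430],None,fx=4,fy=4,interpolation=2)
cv2.imwrite("pics/o1.png",A);cv2.imwrite("pics/o2.png",B)
s=r.sense();print(R.from_rotvec(s["ee_rot"]).as_matrix().round(3))
E
```

```text
[[282.12173 212.19939]
 [299.84158 174.03358]
 [348.49637 196.6233 ]
 [330.77652 234.78911]]
[ 5.39999780e+02  1.22247865e+01 -1.43299615e-01] [ 27.5  39.4 -27.5   8.9 -35.2 -22.3  35.  -30.5]
[[ 0.434  0.    -0.901]
 [ 0.901 -0.     0.434]
 [-0.    -1.    -0.   ]]
```

View pics/o1.png

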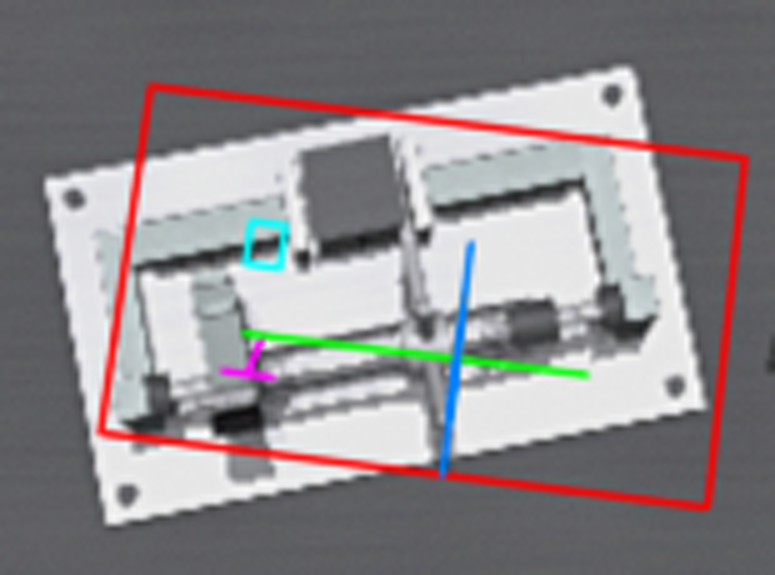

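View pics/o2.png

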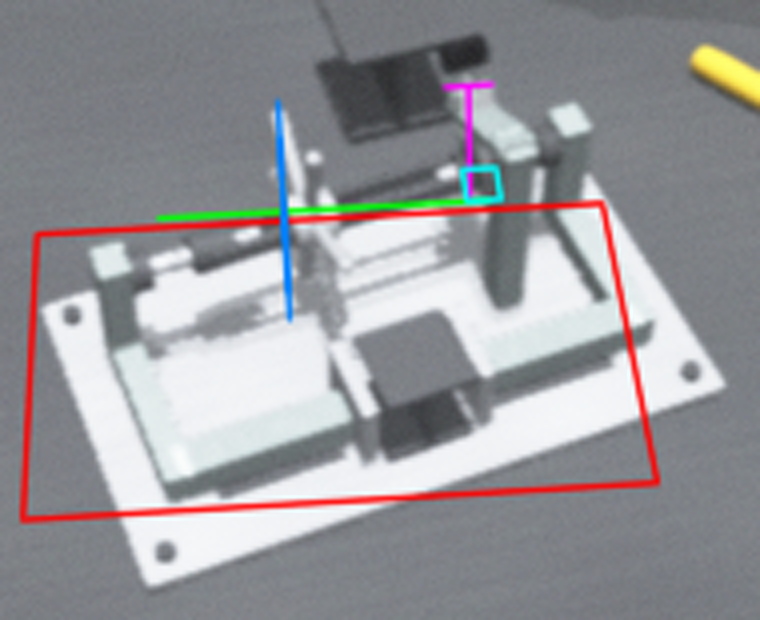

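The projected plate is wrong because the silhouette it was fitted to was bad. The true plate corners are clear in both crops: top (244,171), (361,149), (376,217), (256,240). I'll fit to those.

```bash
python3 - <<'E'
from h import *
T=cam("top");S=cam("scene")
ob=np.array([[376.2,216.6],[256.2,239.8],[244,170.6],[361.4,148.6]])
os=np.array([[250.5,221.5],[421.5,240.5],[277,291.5]])
F=lambda p:np.r_[(proj(T,fix2w(p,COR))-ob).ravel(),(proj(S,fix2w(p,COR[[0,2,3]]))-os).ravel()]
f=least_squares(F,[560,40,.2],x_scale=[100,100,.3])
p=f.x;print(p,np.round(f.fun,1));np.save("p.npy",p)
b=r.snapshot("scene")[:,:,::-1].copy();draw(b,S,p)
cv2.imwrite("pics/o3.png",cv2.resize(b[145:300,240:430],None,fx=4,fy=4,interpolation=2))
k=np.array([-.423,0,.906])
kw=fix2w(p,[0,110,110]+93*k)[0];print("knob",kw,"axis dir",fix2w([0,0,p[2]],k))
s=r.sense();M=R.from_rotvec(s["ee_rot"]).as_matrix()
# desired: tool x along +-fixture y, tool y down
yx=np.array([-np.sin(p[2]),np.cos(p[2]),0])
print("tool x yaw now",np.arctan2(M[1,0],M[0,0]),"target",np.arctan2(yx[1],yx[0]))
print("delta tool",M.T@(kw-s["eef_pos"]))
E
```

```text
[5.41195897e+02 3.12465002e+01 1.74817219e-01] [ 0.  -0.3  0.   0.2 -0.2  0.1  0.1 -0.6 -0.4 -0.5  0.3  0.2 -0.  -0.4]
knob [483.32439203 132.72775895 194.258     ] axis dir [[-0.41655278 -0.07357161  0.906     ]]
tool x yaw now 1.1218929102588031 target 1.745613545855936
delta tool [-295.71378522   32.48150091 -377.85918487]
```

View pics/o3.png

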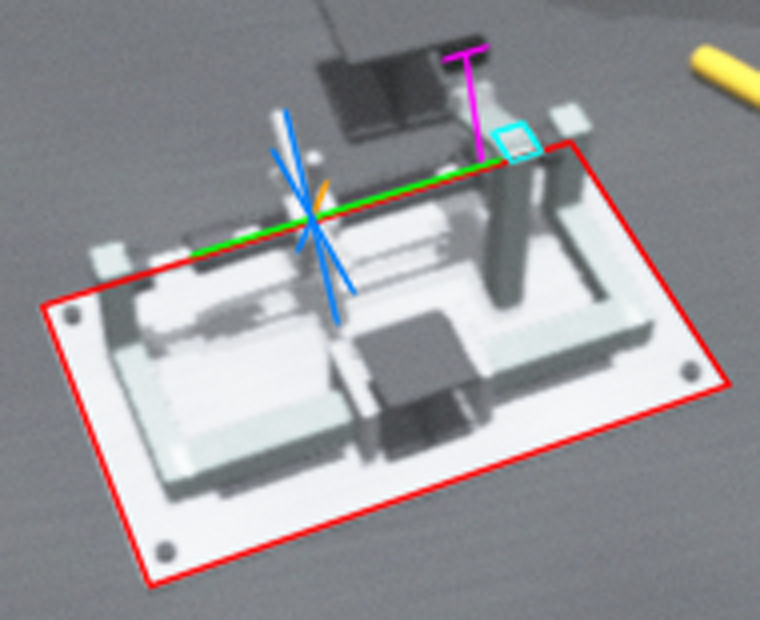

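The refit overlay matches the plate edges, post, axis and knob, with the knob at (450,50) in this crop. Moving above it now.

Call:
{"name": "drive_tool", "arguments": {"steps": "-24 -1 -31 0;-24 -1 -31 0;-24 -1 -31 0;-24 -1 -31 0;-24 -1 -31 0;-24 -1 -31 0;-24 -1 -31 0;-24 -1 -31 0;-24 -1 -31 0;-24 -1 -31 0;-24 -1 -31 0;-24 -1 -31 0", "claw": 0.75}}

```text
clock: 1.95
eef_pos: [485.5, 135.5, 237.4]
ee_rot: [-1.376, -0.889, 0.882]
contact_force: [1.1, 0.9, 0.3]
width: 69.2
```

Call:
{"name": "drive_tool", "arguments": {"steps": "0 0 0 -0.124;0 0 0 -0.124;0 0 0 -0.124;0 0 0 -0.124;0 0 0 -0.124;0 0 0 0"}}

```text
clock: 2.45
eef_pos: [490.9, 121.7, 239.0]
ee_rot: [-1.113, -1.355, 1.343]
contact_force: [-1.2, 0.1, -0.1]
width: 68.9
```

```bash
cat > st.py <<'E'
from h import *
p=np.load("p.npy");s=r.sense();M=R.from_rotvec(s["ee_rot"]).as_matrix();c,sn=np.cos(p[2]),np.sin(p[2])
Q=np.array([[c,-sn,0],[sn,c,0],[0,0,1]]);T=Q.T@(s["eef_pos"]-[p[0],p[1],0])
print("t",round(float(s["clock"]),2),"tcp_fix",T.round(1),"F_fix",(Q.T@s["contact_force"]).round(1),"yaw_fix",round(float(np.arctan2(M[1,0],M[0,0])-p[2]),3),"w",round(float(s["width"]),1),"q",s["q"].round(2))
def tt(P):  # tool shift to fixture point
    return (M.T@Q@(np.array(P)-T)).round(1)
k=np.array([-.423,0,.906]);G=np.array([0,110,110])+93*k
E
python3 - <<'E'
from st import *
print("knob",G,"shift",tt(G))
W=cam("wrist");i=r.snapshot("wrist")[:,:,::-1].copy();draw(i,W,p);cv2.imwrite("pics/w1.png",i)
E
```

```text
t 2.45 tcp_fix [-33.8  97.9 239. ] F_fix [-1.2  0.3 -0.1] yaw_fix 1.588 w 68.9 q [-0.46  0.22  0.14  1.85 -0.04  1.06  1.45]
knob [-39.339 110.    194.258] shift [12.1 44.7  5.6]
```

View pics/w1.png

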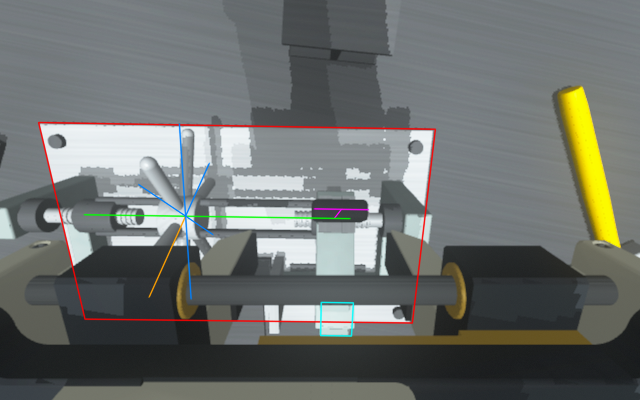

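The wrist view puts the bar knob at (340,210), on the predicted magenta line (313–367), so the pose is good to 1–2 mm. The spokes sit near their predicted angles. Next: align, descend and grip the bar ends.

Call:
{"name": "drive_tool", "arguments": {"steps": "12 0 5.6 0.017;0 0 0 0;0 20 0 0;0 20 0 0;0 16 0 0;0 5 0 0;0 0 0 0"}}

```text
clock: 3.08
eef_pos: [485.7, 132.9, 177.7]
ee_rot: [-1.142, -1.325, 1.305]
contact_force: [-0.2, 0.3, -0.1]
width: 68.5
```

```bash
python3 - <<'E'
from st import *
print(tt(G-[0,0,18]))
E
```

```text
t 3.08 tcp_fix [-37.  109.7 177.7] F_fix [-0.2  0.4 -0.1] yaw_fix 1.539 w 68.5 q [-0.48  0.28  0.13  1.95 -0.05  0.91  1.39]
[0.2 1.4 2.4]
```

Call:
{"name": "drive_tool", "arguments": {"steps": "0 0 2.4 -0.03;0 0 0 0;0 0 0 0;0 0 0 0;0 0 0 0;0 0 0 0;0 0 0 0", "claw": 0.2, "force": 45}}

```text
clock: 3.67
eef_pos: [485.1, 132.6, 181.0]
ee_rot: [-1.129, -1.35, 1.324]
contact_force: [2.0, 0.4, -5.5]
width: 35.3
```

```bash
python3 - <<'E'
from st import *
E
```

```text
t 3.67 tcp_fix [-37.6 109.6 181. ] F_fix [ 2.   0.  -5.5] yaw_fix 1.569 w 35.3 q [-0.47  0.27  0.12  1.95 -0.04  0.91  1.42]
```

Call:
{"name": "drive_tool", "arguments": {"steps": "0 -4 1.9 0;0 -4 1.9 0;0 -3 1.4 0;0 0 0 0"}}

```text
clock: 4.0
eef_pos: [480.0, 131.7, 192.0]
ee_rot: [-1.129, -1.35, 1.324]
contact_force: [3.5, 1.5, -9.7]
width: 35.3
```

```bash
python3 - <<'E'
from st import *
E
```

```text
t 4.0 tcp_fix [-42.8 109.6 192. ] F_fix [ 3.7  0.9 -9.7] yaw_fix 1.569 w 35.3 q [-0.48  0.25  0.12  1.94 -0.04  0.93  1.41]
```

Call:
{"name": "drive_tool", "arguments": {"steps": "0 -2.6 1.2 0;0 0 0 0;0 0 0 0.08;0 0 0 0.12;0 0 0 0.12;0 0 0 0"}}

```text
clock: 4.5
eef_pos: [478.9, 133.0, 193.9]
ee_rot: [-1.283, -1.109, 1.078]
contact_force: [3.5, -2.0, -10.6]
width: 36.5
```

```bash
python3 - <<'E'
from st import *
print(s["ft_torque"])
E
```

```text
t 4.5 tcp_fix [-43.6 111.1 193.9] F_fix [  3.1  -2.5 -10.6] yaw_fix 1.239 w 36.5 q [-0.52  0.25  0.18  1.95 -0.06  0.93  1.1 ]
[ 0.51297335 -0.96319393  0.53084626]
```

Call:
{"name": "drive_tool", "arguments": {"steps": "0 -1 0 0.1;0 -0.5 0 0.12;0 0 0 0.12;0 0 0 0.12;0 0 0 0"}}

```text
clock: 4.92
eef_pos: [478.2, 133.2, 196.1]
ee_rot: [-1.437, -0.76, 0.73]
contact_force: [3.2, -1.9, -8.9]
width: 37.8
```

```bash
python3 - <<'E'
from st import *
print(s["ft_torque"])
W=cam("wrist");i=r.snapshot("wrist")[:,:,::-1].copy();cv2.imwrite("pics/w2.png",i)
cv2.imwrite("pics/w2.png",cv2.resize(i[100:380,120:520],None,fx=2,fy=2))
E
```

```text
t 4.92 tcp_fix [-44.4 111.3 196.1] F_fix [ 2.8 -2.5 -8.9] yaw_fix 0.781 w 37.8 q [-0.59  0.25  0.26  1.95 -0.08  0.94  0.67]
[ 0.31928147 -0.91560309  0.31486699]
```

View pics/w2.png

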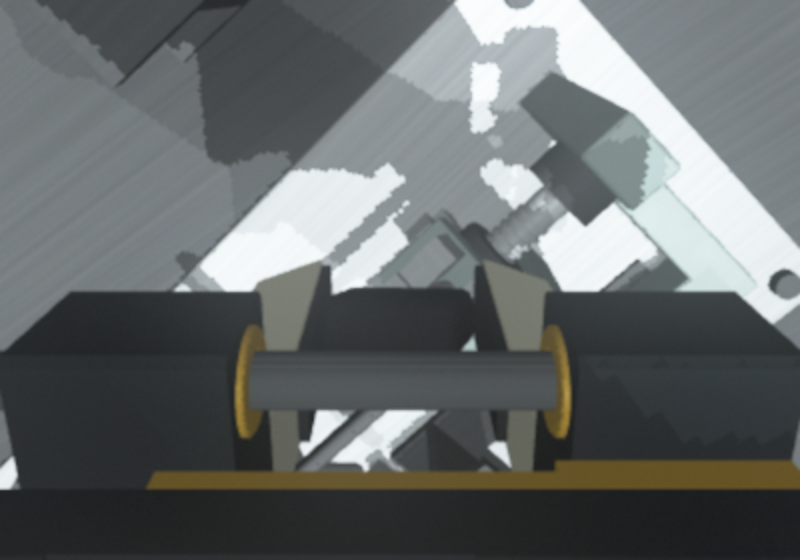

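The wrist picture shows the bar at crop (400,320), square between the pads while the fixture appears rotated about 45°. The knob is turning with the gripper, so I'll keep twisting.

Call:
{"name": "drive_tool", "arguments": {"steps": "0 0 0 0.12;0 0 0 0.12;0 0 0 0.12;0 0 0 0.12;0 0 0 0.12;0 0 0 0"}}

```text
clock: 5.47
eef_pos: [478.5, 133.4, 196.4]
ee_rot: [-1.543, -0.312, 0.282]
contact_force: [3.8, -0.6, -10.4]
width: 38.4
```

```bash
python3 - <<'E'
from st import *
print(s["ft_torque"])
E
```

```text
t 5.47 tcp_fix [-44.  111.5 196.4] F_fix [  3.6  -1.3 -10.4] yaw_fix 0.204 w 38.4 q [-0.68  0.25  0.37  1.96 -0.12  0.93  0.13]
[ 0.13399642 -0.98555245  0.0353712 ]
```

Call:
{"name": "drive_tool", "arguments": {"steps": "0 0 0 0.12;0 0 0 0.09;0 0 0 0.03;0 0 0 0"}}

```text
clock: 5.8
eef_pos: [479.0, 133.6, 196.0]
ee_rot: [-1.558, -0.144, 0.114]
contact_force: [3.4, -0.1, -9.5]
width: 38.6
```

```bash
python3 - <<'E'
from st import *
print(s["ft_torque"])
W=cam("wrist");i=r.snapshot("wrist")[:,:,::-1].copy()
cv2.imwrite("pics/w3.png",cv2.resize(i[100:380,120:520],None,fx=2,fy=2))
E
```

```text
t 5.8 tcp_fix [-43.4 111.6 196. ] F_fix [ 3.3 -0.7 -9.5] yaw_fix -0.011 w 38.6 q [-0.71  0.25  0.41  1.96 -0.13  0.93 -0.07]
[ 0.19645232 -1.09584934  0.13470226]
```

View pics/w3.png

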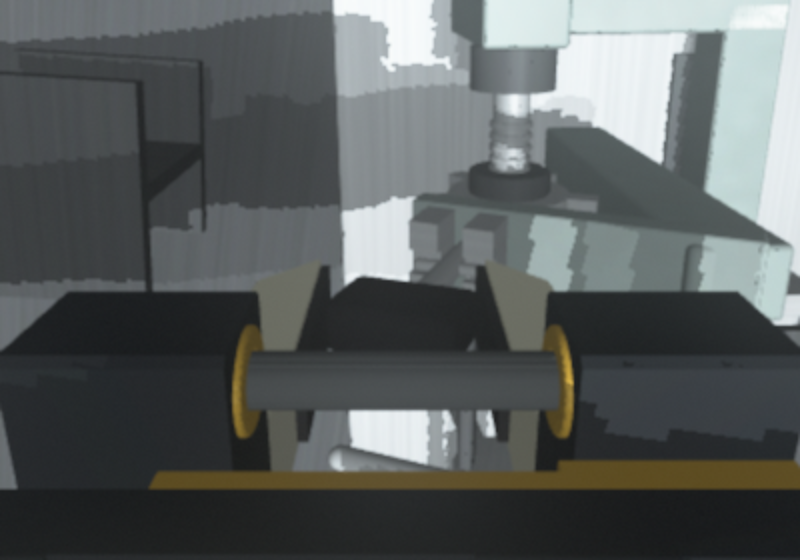

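The bar (crop (410,315)) now lies along fixture x, tilted between the pads, at about 90°. I'll lower it into the rest notch with a small extra twist.

Call:
{"name": "drive_tool", "arguments": {"steps": "0 0 0 0.04;-0.6 1.3 0 0.02;0.8 1.6 0 0;0.8 1.6 0 0;0 0 0 0"}}

```text
clock: 6.27
eef_pos: [479.5, 133.6, 194.7]
ee_rot: [-1.556, -0.114, 0.087]
contact_force: [4.1, -0.8, -7.1]
width: 38.8
```

```bash
python3 - <<'E'
from st import *
print(s["ft_torque"])
E
```

```text
t 6.27 tcp_fix [-42.9 111.6 194.7] F_fix [ 3.9 -1.5 -7.1] yaw_fix -0.047 w 38.8 q [-0.71  0.25  0.42  1.96 -0.14  0.93 -0.1 ]
[ 0.09386051 -0.8299681   0.04204033]
```

Call:
{"name": "drive_tool", "arguments": {"steps": "0.8 2 0 0;0.8 2 0 0;0.8 2 0 0;0 0 0 0"}}

```text
clock: 6.6
eef_pos: [479.6, 133.7, 194.7]
ee_rot: [-1.551, -0.123, 0.101]
contact_force: [2.9, 0.1, -9.5]
width: 38.7
```

```bash
python3 - <<'E'
from st import *
print(s["ft_torque"])
E
```

```text
t 6.6 tcp_fix [-42.8 111.6 194.7] F_fix [ 2.9 -0.4 -9.5] yaw_fix -0.032 w 38.7 q [-0.7   0.26  0.41  1.96 -0.14  0.94 -0.08]
[ 0.08695628 -0.76004917  0.05909324]
```

Call:
{"name": "drive_tool", "arguments": {"steps": "1.5 4 0 0"}}

```text
clock: 6.68
eef_pos: [480.0, 133.9, 192.8]
ee_rot: [-1.55, -0.124, 0.105]
contact_force: [-24.5, -5.0, 52.0]
width: 38.7
```

Call:
{"name": "drive_tool", "arguments": {"steps": "1.5 4 0 0"}}

```text
clock: 6.77
eef_pos: [480.0, 134.0, 191.3]
ee_rot: [-1.547, -0.124, 0.109]
contact_force: [-17.2, -5.1, 41.6]
width: 38.7
```

```bash
python3 - <<'E'
from st import *
print(s["ft_torque"])
E
```

```text
t 6.77 tcp_fix [-42.4 111.8 191.3] F_fix [-17.8  -2.   41.6] yaw_fix -0.026 w 38.7 q [-0.7   0.26  0.41  1.96 -0.15  0.93 -0.06]
[-1.05889869  3.83295429  0.07620002]
```

Call:
{"name": "drive_tool", "arguments": {"steps": "0 0 0 0;-0.5 -1 0 0;0 0 0 0;0 0 0 0", "claw": 0.6}}

```text
clock: 7.1
eef_pos: [478.4, 134.0, 193.8]
ee_rot: [-1.545, -0.131, 0.118]
contact_force: [0.1, -0.1, -0.5]
width: 54.5
```

Call:
{"name": "drive_tool", "arguments": {"steps": "0 -20 0 0;0 -20 0 0;0 -20 0 0;0 -20 -20 0;0 0 -30 0;0 0 -30 0;0 0 0 0"}}

```text
clock: 7.68
eef_pos: [490.4, 52.9, 273.8]
ee_rot: [-1.547, -0.139, 0.132]
contact_force: [-0.3, -0.5, -0.7]
width: 55.2
```

```bash
python3 - <<'E'
from st import *
W=cam("wrist");i=r.snapshot("wrist")[:,:,::-1].copy()
j=i.copy()
def bar(d,t,col):
    e=np.array([.906,0,.423]);u=np.cos(t)*np.array([0,1,0])-np.sin(t)*np.array([-.906,0,-.423])*-1
    v=np.cross(k,u);c0=np.array([0,110,110])+(93+d+11)*k
    P=[c0+a*18*u+b*7*v for a,b in((1,1),(1,-1),(-1,-1),(-1,1))]
    q=proj(W,fix2w(p,P));cv2.polylines(j,[np.int32(q*8)],True,col,1,cv2.LINE_AA,3);return q.mean(0)
print(bar(10,-1.57,(0,0,255)),bar(13,-1.57,(0,255,0)))
c=proj(W,fix2w(p,G+10*k))[0].astype(int);print(c)
x0=int(np.clip(c[0]-80,0,480));y0=int(np.clip(c[1]-60,0,280))
f=lambda a:cv2.resize(a[y0:y0+120,x0:x0+160],None,fx=5,fy=5,interpolation=2)[:, :]
o=np.hstack([cv2.resize(a[y0:y0+120,x0:x0+130],None,fx=3,fy=3.0,interpolation=2) for a in(i,j)])
cv2.imwrite("pics/w4.png",o);print(x0,y0)
E
```

```text
t 7.68 tcp_fix [-46.2  30.1 273.8] F_fix [-0.4 -0.4 -0.7] yaw_fix -0.002 w 55.2 q [-0.6   0.17  0.48  1.85 -0.11  1.14  0.09]
[315.60661299  93.66894524] [313.58316818  93.55924073]
[321  94]
241 34
```

View pics/w4.png

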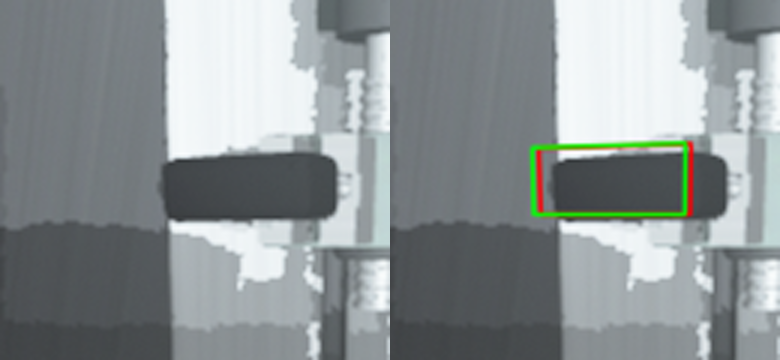

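The bar stands crosswise at crop (250,185), edges parallel to the predicted −1.57 outline to about 1–2°. So it is parked in the −90° notch and has been let go. Next I'll close the fingers and go to the +x side of the spokes.

Call:
{"name": "drive_tool", "arguments": {"steps": "30 0 -15 0;30 0 -15 0;30 0 -15 0;33 0 -15 0;0 0 0 0;0 0 0 0", "claw": 0}}

```text
clock: 8.23
eef_pos: [624.6, 23.1, 267.6]
ee_rot: [-1.541, -0.142, 0.148]
contact_force: [-0.4, -0.5, -0.4]
width: 19.7
```

```bash
python3 - <<'E'
from st import *
print(tt([75,-30,210]))
W=cam("wrist");i=r.snapshot("wrist")[:,:,::-1].copy();draw(i,W,p);a=i
S=cam("scene");b=r.snapshot("scene")[:,:,::-1].copy()
o=np.vstack([cv2.resize(a,(480,300)),cv2.resize(b[145:270,270:470],(480,300),interpolation=2)])
cv2.imwrite("pics/w5.png",o)
E
```

```text
t 8.23 tcp_fix [ 80.7 -22.5 267.6] F_fix [-0.4 -0.4 -0.4] yaw_fix 0.01 w 19.7 q [-0.44  0.43  0.49  1.54 -0.24  1.23  0.28]
[-5.7 57.4 -8.9]
```

View pics/w5.png

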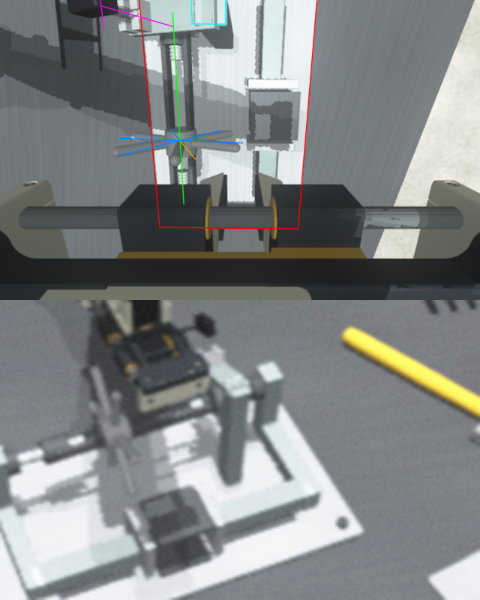

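The plunger bar still stands out parked at scene crop (205,325). The spokes in the wrist view are at (120–240,150), clear of the fingers. I'll descend to z≈168 beside spoke 0.

Call:
{"name": "drive_tool", "arguments": {"steps": "-2 20 -8 0;0 30 0 0;0 30 0 0;0 20 0 0;0 0 0 0"}}

```text
clock: 8.75
eef_pos: [619.7, 22.8, 167.6]
ee_rot: [-1.536, -0.151, 0.149]
contact_force: [-0.2, -0.1, -0.2]
width: 0.5
```

```bash
python3 - <<'E'
from st import *
print(tt([75,-30,168]))
E
```

```text
t 8.75 tcp_fix [ 75.9 -21.9 167.6] F_fix [-0.2 -0.  -0.2] yaw_fix 0.017 w 0.5 q [-0.42  0.5   0.46  1.69 -0.29  1.02  0.34]
[-1.  -0.6 -8. ]
```

Call:
{"name": "drive_tool", "arguments": {"steps": "0 0 -8 0;-8 0 0 0;-8 0 0 0;-5 0 0 0"}}

```text
clock: 9.08
eef_pos: [599.3, 11.7, 171.0]
ee_rot: [-1.535, -0.155, 0.149]
contact_force: [-0.3, -0.7, -0.6]
width: 0.4
```

Call:
{"name": "drive_tool", "arguments": {"steps": "-6 0 0 0;-6 0 0 0"}}

```text
clock: 9.25
eef_pos: [586.9, 8.9, 173.2]
ee_rot: [-1.534, -0.158, 0.146]
contact_force: [-0.2, 0.1, 0.2]
width: 0.6
```

Call:
{"name": "drive_tool", "arguments": {"steps": "-6 0 0 0;-6 0 0 0"}}

```text
clock: 9.42
eef_pos: [575.3, 6.6, 174.9]
ee_rot: [-1.534, -0.161, 0.143]
contact_force: [3.6, 1.9, 2.0]
width: 0.4
```

```bash
python3 - <<'E'
from st import *
E
```

```text
t 9.42 tcp_fix [ 29.3 -30.2 174.9] F_fix [3.9 1.2 2. ] yaw_fix 0.019 w 0.4 q [-0.42  0.42  0.47  1.8  -0.26  0.97  0.35]
```

Call:
{"name": "drive_tool", "arguments": {"steps": "-8 4 0 0;-8 3 0 0;-8 3 0 0;-8 2 0 0"}}

```text
clock: 9.75
eef_pos: [545.3, 0.8, 164.1]
ee_rot: [-1.534, -0.17, 0.135]
contact_force: [3.8, 0.5, 3.3]
width: 0.4
```

```bash
python3 - <<'E'
from st import *
W=cam("wrist");i=r.snapshot("wrist")[:,:,::-1].copy()
T0=cam("top");b=r.snapshot("top")[:,:,::-1]
S=cam("scene");c=r.snapshot("scene")[:,:,::-1].copy()
o=np.vstack([cv2.resize(i,(480,300)),cv2.resize(c[160:250,280:400],(480,300),interpolation=2)])
cv2.imwrite("pics/w6.png",o)
E
```

```text
t 9.75 tcp_fix [ -1.2 -30.7 164.1] F_fix [ 3.8 -0.2  3.3] yaw_fix 0.02 w 0.4 q [-0.43  0.38  0.47  1.89 -0.26  0.91  0.36]
```

View pics/w6.png

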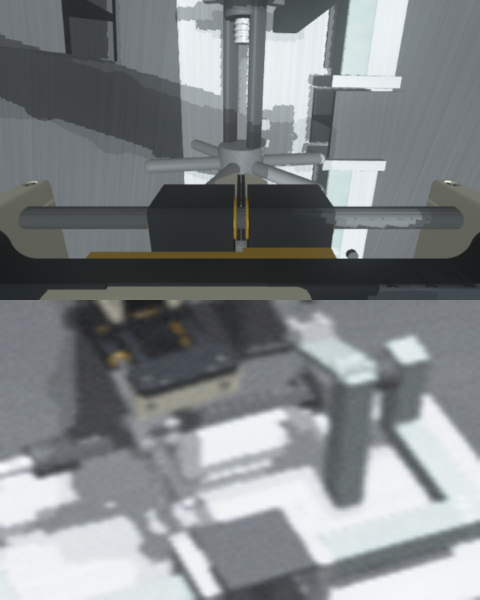

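The spoke is turning freely at about 4–5 N. The stub still stands dark between the jaws (scene crop (265,555)). I'll push on, then move to the next spoke.

Call:
{"name": "drive_tool", "arguments": {"steps": "-8 0 0 0;-8 0 0 0;-6 0 0 0;0 0 0 0"}}

```text
clock: 10.23
eef_pos: [522.1, -3.4, 162.4]
ee_rot: [-1.534, -0.168, 0.138]
contact_force: [1.4, 0.6, -0.0]
width: 0.4
```

```bash
python3 - <<'E'
from st import *
W=cam("wrist");i=r.snapshot("wrist")[:,:,::-1].copy();cv2.imwrite("pics/x.png",i)
# edge-based sleeve fit: brightness along spokes vs sleeve
g=cv2.cvtColor(i,cv2.COLOR_BGR2GRAY).astype(float)
for sl in np.arange(-.2,2,.1):
    e=[]
    for kk in range(6):
        A=sl-.42+1.0472*kk;e.append(proj(W,fix2w(p,[-85*np.sin(A),-30,110+85*np.cos(A)]))[0].round(0).tolist())
    if abs(sl%.1)<1: print(round(sl,1),e[:6])
E
```

```text
t 10.23 tcp_fix [-24.8 -30.8 162.4] F_fix [ 1.5  0.4 -0. ] yaw_fix 0.02 w 0.4 q [-0.44  0.34  0.47  1.95 -0.24  0.89  0.36]
-0.2 [[470.0, 262.0], [296.0, 268.0], [227.0, 217.0], [289.0, 189.0], [381.0, 188.0], [469.0, 213.0]]
-0.1 [[460.0, 266.0], [281.0, 264.0], [229.0, 213.0], [297.0, 188.0], [390.0, 189.0], [475.0, 216.0]]
0.0 [[447.0, 270.0], [267.0, 260.0], [233.0, 209.0], [306.0, 187.0], [399.0, 191.0], [480.0, 221.0]]
0.1 [[433.0, 273.0], [255.0, 255.0], [238.0, 206.0], [314.0, 186.0], [408.0, 192.0], [485.0, 225.0]]
0.2 [[416.0, 275.0], [245.0, 249.0], [243.0, 203.0], [323.0, 186.0], [417.0, 194.0], [488.0, 230.0]]
0.3 [[399.0, 277.0], [237.0, 244.0], [249.0, 200.0], [332.0, 186.0], [426.0, 196.0], [490.0, 234.0]]
0.4 [[380.0, 278.0], [232.0, 239.0], [255.0, 197.0], [341.0, 186.0], [435.0, 199.0], [491.0, 239.0]]
0.5 [[360.0, 277.0], [228.0, 234.0], [262.0, 195.0], [350.0, 186.0], [443.0, 201.0], [490.0, 245.0]]
0.6 [[341.0, 276.0], [226.0, 229.0], [269.0, 193.0], [359.0, 186.0], [451.0, 204.0], [487.0, 250.0]]
0.7 [[322.0, 273.0], [225.0, 224.0], [277.0, 191.0], [368.0, 187.
[... 547 characters left out ...]
241.0, 247.0], [246.0, 201.0], [328.0, 186.0], [422.0, 195.0], [489.0, 232.0], [407.0, 276.0]]
1.4 [[234.0, 241.0], [252.0, 198.0], [337.0, 186.0], [431.0, 197.0], [491.0, 237.0], [389.0, 277.0]]
1.5 [[229.0, 236.0], [259.0, 196.0], [346.0, 186.0], [439.0, 200.0], [490.0, 242.0], [370.0, 277.0]]
1.6 [[226.0, 231.0], [266.0, 194.0], [355.0, 186.0], [447.0, 203.0], [488.0, 247.0], [350.0, 276.0]]
1.7 [[225.0, 226.0], [273.0, 192.0], [364.0, 186.0], [455.0, 206.0], [484.0, 252.0], [331.0, 275.0]]
1.8 [[225.0, 221.0], [281.0, 190.0], [373.0, 187.0], [462.0, 209.0], [478.0, 257.0], [312.0, 272.0]]
1.9 [[227.0, 217.0], [289.0, 189.0], [382.0, 188.0], [469.0, 213.0], [470.0, 262.0], [295.0, 268.0]]
```

Call:
{"name": "drive_tool", "arguments": {"steps": "2 -22 0 0;0 -22 0 0;0 -5 0 0;30 0 0 0;30 0 0 0;32 0 0 0;0 0 0 0;0 20 0 0;0 18 0 0;0 0 0 0"}}

```text
clock: 11.12
eef_pos: [610.3, 14.7, 169.2]
ee_rot: [-1.533, -0.154, 0.153]
contact_force: [-1.3, -0.0, -0.3]
width: 0.1
```

```bash
python3 - <<'E'
from st import *
print(tt([65,-30,168]))
E
```

```text
t 11.12 tcp_fix [ 65.2 -28.3 169.2] F_fix [-1.3  0.2 -0.3] yaw_fix 0.021 w 0.1 q [-0.41  0.49  0.46  1.71 -0.29  1.01  0.36]
[-0.3  1.2 -1.7]
```

Call:
{"name": "drive_tool", "arguments": {"steps": "-8 1 -1 0;-8 2 0 0;-8 2 0 0"}}

```text
clock: 11.37
eef_pos: [588.0, 9.1, 164.6]
ee_rot: [-1.534, -0.157, 0.151]
contact_force: [4.8, 1.0, 3.6]
width: 0.4
```

Call:
{"name": "drive_tool", "arguments": {"steps": "-5 1 0 0"}}

```text
clock: 11.45
eef_pos: [583.2, 7.9, 164.8]
ee_rot: [-1.534, -0.159, 0.148]
contact_force: [4.6, 0.7, 3.3]
width: 0.4
```

Call:
{"name": "drive_tool", "arguments": {"steps": "-5 1 0 0"}}

```text
clock: 11.53
eef_pos: [578.8, 7.0, 165.2]
ee_rot: [-1.533, -0.162, 0.146]
contact_force: [3.5, 0.5, 3.0]
width: 0.9
```

Call:
{"name": "drive_tool", "arguments": {"steps": "-5 1 0 0;-5 1 0 0"}}

```text
clock: 11.7
eef_pos: [569.2, 4.9, 165.0]
ee_rot: [-1.533, -0.165, 0.142]
contact_force: [3.0, 1.2, 3.1]
width: 0.7
```

```bash
python3 - <<'E'
from st import *
E
```

```text
t 11.7 tcp_fix [ 23.  -30.8 165. ] F_fix [3.2 0.7 3.1] yaw_fix 0.021 w 0.7 q [-0.42  0.42  0.47  1.83 -0.27  0.94  0.37]
```

Call:
{"name": "drive_tool", "arguments": {"steps": "-4 0.6 0 0;-4 0.6 0 0"}}

```text
clock: 11.87
eef_pos: [560.7, 3.2, 164.4]
ee_rot: [-1.533, -0.166, 0.141]
contact_force: [4.2, 1.0, 3.3]
width: 0.5
```

Call:
{"name": "drive_tool", "arguments": {"steps": "-3 0.5 0 0"}}

```text
clock: 11.95
eef_pos: [557.4, 2.6, 164.0]
ee_rot: [-1.532, -0.166, 0.141]
contact_force: [4.3, 1.5, 3.4]
width: 0.6
```

Call:
{"name": "drive_tool", "arguments": {"steps": "-3 0.5 0 0"}}

```text
clock: 12.03
eef_pos: [554.2, 2.0, 163.5]
ee_rot: [-1.532, -0.167, 0.14]
contact_force: [3.9, 0.9, 3.8]
width: 0.2
```

Call:
{"name": "drive_tool", "arguments": {"steps": "-3 0.5 0 0"}}

```text
clock: 12.12
eef_pos: [551.3, 1.5, 163.0]
ee_rot: [-1.532, -0.167, 0.14]
contact_force: [5.5, 1.9, 4.0]
width: 0.6
```

```bash
python3 - <<'E'
from st import *
E
```

```text
t 12.12 tcp_fix [  4.7 -31.1 163. ] F_fix [5.8 0.9 4. ] yaw_fix 0.021 w 0.6 q [-0.43  0.39  0.47  1.88 -0.26  0.92  0.37]
```

Force is starting to rise, so I'll continue in small pushes.

Call:
{"name": "drive_tool", "arguments": {"steps": "-3 0.3 0 0"}}

```text
clock: 12.2
eef_pos: [549.1, 1.1, 162.9]
ee_rot: [-1.532, -0.169, 0.139]
contact_force: [9.7, 1.8, 1.1]
width: 0.4
```

Call:
{"name": "drive_tool", "arguments": {"steps": "-3 0.3 0 0"}}

```text
clock: 12.28
eef_pos: [547.9, 0.9, 162.8]
ee_rot: [-1.532, -0.172, 0.136]
contact_force: [13.5, 3.3, -3.4]
width: 0.2
```

Call:
{"name": "drive_tool", "arguments": {"steps": "-3 0.3 0 0"}}

```text
clock: 12.37
eef_pos: [547.2, 0.8, 162.8]
ee_rot: [-1.533, -0.176, 0.132]
contact_force: [14.0, 3.3, -4.8]
width: 0.4
```

```bash
python3 - <<'E'
from st import *
E
```

```text
t 12.37 tcp_fix [  0.6 -31.  162.8] F_fix [14.4  0.8 -4.8] yaw_fix 0.022 w 0.4 q [-0.43  0.38  0.47  1.9  -0.26  0.9   0.37]
```

Call:
{"name": "drive_tool", "arguments": {"steps": "-5 0.3 0 0"}}

```text
clock: 12.45
eef_pos: [545.6, 0.5, 163.0]
ee_rot: [-1.533, -0.182, 0.128]
contact_force: [17.1, 4.5, -5.1]
width: 0.5
```

Call:
{"name": "drive_tool", "arguments": {"steps": "-6 0.3 0 0"}}

```text
clock: 12.53
eef_pos: [544.0, 0.2, 163.3]
ee_rot: [-1.534, -0.19, 0.122]
contact_force: [20.6, 5.0, -3.9]
width: 0.4
```

Call:
{"name": "drive_tool", "arguments": {"steps": "-7 0.3 0 0"}}

```text
clock: 12.62
eef_pos: [542.3, -0.1, 164.0]
ee_rot: [-1.535, -0.199, 0.115]
contact_force: [22.9, 6.0, -6.0]
width: 0.8
```

```bash
python3 - <<'E'
from st import *
E
```

```text
t 12.62 tcp_fix [ -4.4 -31.  164. ] F_fix [23.6  1.9 -6. ] yaw_fix 0.025 w 0.8 q [-0.44  0.35  0.47  1.93 -0.26  0.86  0.37]
```

Call:
{"name": "drive_tool", "arguments": {"steps": "-8 0.3 0 0;-8 0.3 0 0"}}

```text
clock: 12.78
eef_pos: [539.4, -0.6, 166.1]
ee_rot: [-1.536, -0.221, 0.096]
contact_force: [25.7, 5.4, -4.4]
width: 0.5
```

```bash
python3 - <<'E'
from st import *
E
```

```text
t 12.78 tcp_fix [ -7.3 -31.1 166.1] F_fix [26.3  0.9 -4.4] yaw_fix 0.027 w 0.5 q [-0.44  0.33  0.47  1.96 -0.25  0.83  0.37]
```

Call:
{"name": "drive_tool", "arguments": {"steps": "2 0 0 0"}}

```text
clock: 12.87
eef_pos: [544.0, 0.3, 167.6]
ee_rot: [-1.536, -0.227, 0.092]
contact_force: [2.9, 0.6, 6.5]
width: 0.3
```

Call:
{"name": "drive_tool", "arguments": {"steps": "3 0 0 0"}}

```text
clock: 12.95
eef_pos: [548.1, 1.1, 168.6]
ee_rot: [-1.536, -0.229, 0.09]
contact_force: [2.0, 0.2, 2.6]
width: 0.6
```

Call:
{"name": "drive_tool", "arguments": {"steps": "3 0 0 0"}}

```text
clock: 13.03
eef_pos: [550.6, 1.6, 168.7]
ee_rot: [-1.536, -0.229, 0.09]
contact_force: [-0.2, -0.5, 0.1]
width: 0.6
```

Call:
{"name": "drive_tool", "arguments": {"steps": "4 -5 0 0;0 -25 0 0;0 -25 0 0;0 -20 30 0;0 -10 40 0;0 0 40 0;0 0 0 0;0 0 0 0"}}

```text
clock: 13.7
eef_pos: [514.3, 105.4, 253.2]
ee_rot: [-1.543, -0.2, 0.107]
contact_force: [-0.5, -1.4, -0.4]
width: 0.4
```

```bash
python3 - <<'E'
from st import *
W=cam("wrist");a=r.snapshot("wrist")[:,:,::-1].copy();draw(a,W,p,1.75)
c=r.snapshot("scene")[:,:,::-1].copy();d=c.copy();draw(d,cam("scene"),p,1.75)
f=lambda m:cv2.resize(m[155:275,260:420],(400,300),interpolation=2)
t=r.snapshot("top")[:,:,::-1]
o=np.vstack([np.hstack([cv2.resize(a,(400,300)),cv2.resize(t[140:245,240:380],(400,300),interpolation=2)]),np.hstack([f(c),f(d)])])
cv2.imwrite("pics/w7.png",o)
E
```

```text
t 13.7 tcp_fix [-13.6  77.7 253.2] F_fix [-0.7 -1.3 -0.4] yaw_fix 0.021 w 0.4 q [-0.68  0.21  0.47  1.86 -0.13  1.03  0.03]
```

View pics/w7.png

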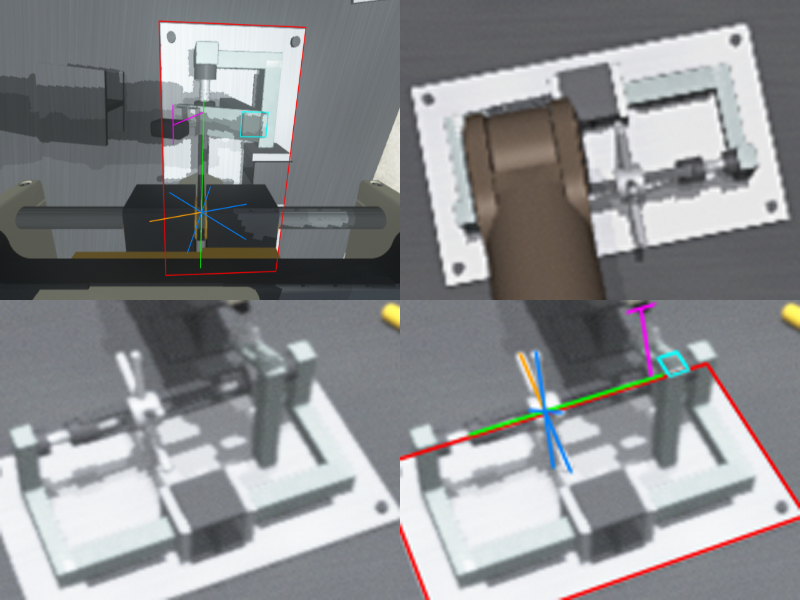

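The spokes match the 1.75 rad overlay (tip at (120,360) in the scene crop). Both jaws are against the stub (scene crop (205,515)), and the knob is still crosswise and out (wrist (165,130)). I'll retreat, take one last look and hand in.

Call:
{"name": "drive_tool", "arguments": {"steps": "0 -25 0 0;-20 -25 0 0;-30 -20 0 0;-30 0 0 0;-30 0 0 0;-20 0 0 0;0 0 0 0;0 0 0 0;0 0 0 0;0 0 0 0"}}

```text
clock: 14.68
eef_pos: [378.5, 62.8, 312.9]
ee_rot: [-1.552, -0.171, 0.095]
contact_force: [0.1, -0.4, 0.1]
width: 0.2
```

```bash
python3 - <<'E'
from st import *
c=r.snapshot("scene")[:,:,::-1].copy()
w=r.snapshot("wrist")[:,:,::-1].copy()
f=cv2.resize(c[155:275,260:420],(640,480),interpolation=2)
cv2.imwrite("pics/end.png",np.vstack([f[:,:],]))
for t in("stub","jaw_left","jaw_right","hammer","can","magnet"):
    print(t,[(round(d["score"],2),np.round(d["extent"]).tolist()) for d in r.look_for("scene",t)][:2])
E
```

```text
t 14.68 tcp_fix [-154.7   59.4  312.9] F_fix [-0.  -0.4  0.1] yaw_fix -0.005 w 0.2 q [-0.76 -0.12  0.41  2.02  0.05  1.18 -0.19]
stub [(0.94, [192.0, 213.0, 237.0, 261.0]), (0.66, [321.0, 134.0, 347.0, 182.0])]
jaw_left [(0.66, [347.0, 170.0, 401.0, 252.0])]
jaw_right [(0.9, [266.0, 202.0, 336.0, 269.0]), (0.32, [150.0, 187.0, 180.0, 230.0])]
hammer [(0.77, [413.0, 158.0, 486.0, 205.0]), (0.67, [352.0, 152.0, 361.0, 170.0])]
can [(0.72, [149.0, 183.0, 178.0, 228.0])]
magnet [(0.89, [141.0, 248.0, 188.0, 275.0])]
```

```bash
python3 -c "
from plant import r
print(r.sign_off(), r.sense()['clock'])"
```

```text
the job is handed in; nothing more can be done
the job is handed in; nothing more can be done
```

I handed the job in at about 15 s on the robot's clock. The plunger is pulled, twisted about −90° and parked, and the jaws are closed on the small stub.

**Plunger:** I gripped the knob by its ends, pulled it out, twisted it and let go. In the wrist picture after release, the bar's edges lay within about 2° of the −90° outline, and it was still crosswise after tightening. That view suggested a few millimetres less pull than the expected 10 mm. I put this down to the calibration error, because the knob cannot stay twisted otherwise. The turnbuckle body also turned well past its 0.4 rad of locked play.

**Tightening:** I pushed two spokes in turn until the resistance rose from about 4 N to 26 N, roughly 1.4 N m, more than I estimate the firm hold needs. Then I let go. In the last picture viewed, the spokes matched the 1.75 rad overlay, and the stub stood between both closed jaws.

**Bystanders:** The network still found the hammer, can and magnet, and I never brought the arm near them. I compared them with the first picture only by eye.

**Checks that did not work out:**
- The viewer's 12-picture limit blocked my last look.
- In that final check the stub search returned only the larger look-alike and another low-score hit, not the clamped stub. That the stub is standing therefore rests on the picture before it.
- While I seated the knob in its notch, the wrist force briefly rose to 58 N along the plunger, below the 120 N limit. The fingers were the only part touching it.

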